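# Load a round work lamp into the sprung test cradle

### The job

Take the round work lamp that stands on its tail and lay it on its side in the sloping test cradle, lens end up the slope, held between the sprung brass contact (pressed by the tail) and the end lip in front of the lens, fully down in both saddles, then let go of it. Press the contact back gently, never ramming it, and leave the square lamps and the carton where they are.

Things in the scene. Friction and masses are not known exactly. Their poses are not given: they have to be found in the camera images.
- lamp: the round work lamp: a dark barrel 48 mm in diameter and 130 mm long overall, about 0.4 kg (0.3 to 0.5). It starts upright on its tail. Origin: centre of the tail's end face; its z axis runs along the barrel to the lens. The tail's first 12 mm are narrower (40 mm diameter), then the plain 48 mm barrel runs to the lens; the fins and the steel band do not stand out from it.
- lamp_lens (a point): centre of the lens face, the lamp's other end, 130 mm from its origin (the top while it stands); silvery disc with five yellow LEDs
- stand: the test stand, fixed: base plate 260 x 100 x 12 mm carrying the sloping cradle. Origin: centre of the base's underside; z up, x horizontal along the cradle towards its high (lens) end. A black switch box, 70 x 50 x 40 mm high, stands beside the plate at x = -85 mm, y = +75 mm. Contact housing and end lip are joined and were clamped together anywhere within 12 mm either way along the slope; where is not measured (see slide_mid)
- cradle: cradle, fixed, sloping 20 degrees: x up the slope along the laid lamp's axis, y level, z square to the slope. Origin: 90 mm in x and 130 mm above the stand's origin. Two slippery black 90-degree vee saddles 18 mm long at x = -22 and -94 mm, tops at z = -12 mm, carry the barrel with its axis on y = z = 0. Beam below: top at z = -38 mm. All within 27 mm of the centre plane
- contact (a joint): travel (m) of the sprung brass contact disc (32 mm across, centre at cradle z = -7) down the slope into its grey housing (23 mm behind the disc's face, top at z = +16 mm): 0 = out, hard stop 0.013. Spring: 1.2 N plus 0.8 N per mm. The lamp, seated, holds it at 0.007; to let the lens pass behind the lip press it 9 to 12 mm (8.4 to 10.8 N), by feel. Over 25 N is ramming
- square_a: square work lamp 85 x 85 x 44 mm lying lens up, loose; origin under its centre. To be left alone
- square_b: a second, equal square work lamp. To be left alone
- carton: small carton 60 x 90 x 55 mm high, loose; origin under its centre. To be left alone
- slide_mid (a point): fixed point: where the lip's upper edge (cradle x = 0, z = -14 mm) would be with the slide at mid-range; the lip, a steel plate 8 mm thick and 44 mm wide, really has its lens-side face at x = -12 to +12 mm. The contact's face, when out, is always 123 mm from that face. The lens end must be at least 10 mm above its seat to pass over the lip

How it is judged:
By the outcome, as a careful person would: the job done as asked, in the order asked, and still so for the second after the job is handed in, with the robot touching nothing.
It also fails if it takes over 35 s, if anything falls off the work surface, if the arm or the gripper's body presses on something with over 40 N, if the wrist force passes 120 N, or if a joint passes its speed limit or range.

### The arm

A 6-joint arm with a two-finger parallel gripper is mounted at the origin on the work surface. World frame = base frame: x ahead of the robot, y to its left, z up, the work surface at z = 0. Lengths are in m, angles in rad, forces in N, time in s.
With the tool pointing down it reaches from about 0.375 to 0.9 m from the base axis. Payload 3.1 kg.
Tool frame: the origin (TCP) lies between the finger pads; the fingertips stand 22 mm ahead of it and the grasp point (between the pads) lies 3 mm ahead of it; z points along the fingers, y is the line along which they close (so a half turn about z gives the same grasp; the last joint's range is limited). The gripper opens to 87 mm and grips with 3 to 60 N. Pads are 19 mm wide; open, the fingers measure 117 mm over their backs; the gripper's body (75 mm by 190 mm) begins 51 mm behind the grasp point.
Start: joints at [-1.381, 0.527, 1.433, -0, 1.181, -0.178], TCP at [0.225, -0.583, 0.245] pointing down, gripper open.
Joint ranges: [-3.08, 3.08], [-0.75, 2.2], [0.22, 2.44], [-1.43, 4.57], [0, 2.65], [-2.85, 2.85]. Speed limits (rad/s): [2.79, 2.79, 3.14, 3.14, 3.14, 3.14].

### API

Orientations are given as a unit quaternion [x, y, z, w].
In Python, from rig import get_obs, camera, get_calibration, hand_in, cut_out gives the robot as it stands.
- The arm moves only by the shell command python3 -m inch 'ROWS' [OPENING] [FORCE]. ROWS is JSON, one flat list of numbers, 6 for each row, row after row: the shift along the tool's x, y, z scaled (see below), then the turn, a rotation vector about the tool's x, y, z scaled (see below). A call has 1 to 20 rows; each row is the pose to reach, as a shift and turn from the pose commanded when the call began, along the tool's axes at that moment; what a row does not reach only later rows make up. The controller multiplies each number of a shift by 0.08 m and each number of a turn by 90 degrees. A row lasts 1/12 s, in which the tool goes at most 41.7 mm and 7.16 degrees, less where a joint would pass 70% of its speed; a pose out of reach is approached as far as the arm can. A call with a number of a shift or a turn outside -1 to 1 is refused whole. A call with a gripper value outside its range is refused whole. OPENING is the finger opening in mm, from 0 to 87, set as the call begins (- or left out, the last holds). The fingers move at their own pace and stop on an object; FORCE is the grip in N (left out, the last holds). Time passes only in rows, so rows that repeat a pose let the fingers close. It gives the time, the measured TCP pose, the force, the opening and the grip force at its end, in the units of the state.
- get_obs(): the state, without advancing time (a new reading comes with each control period).
- camera(name): name is "scene" or "top" or "wrist"; returns the picture (384x512x3 uint8, red, green, blue); there is no depth.
- get_calibration(name): a dict with "vertical_fov" (degrees; the focal length in pixels is half the picture's height over the tangent of half this angle, whatever the lens; pixels are square), "cx", "cy" (the principal point, pixels), "D" ([k1, k2, p1, p2, k3] as OpenCV has them; the pictures are not rectified), "T" (4x4, takes a point from camera to world coordinates). Camera axes: x right, y down, z forward; pixel columns grow to the right and rows downward; lengths in m; the calibration is good to about 2 mm. A picture is of the moment at which its call begins: read the wrist's pose just before it. get_calibration takes no time and is no camera call; for the wrist camera it gives the pose at the moment of the call.
- hand_in(): hands the job in; it is judged then, once.
Trained networks look in the newest picture that a camera, given by its name, has taken for a name from the list of things; names that differ only in an ending like _2 or _b are one class to them, and where a whole thing is asked for, a point or a joint stands for the part that bears it (a point fixed in the world has none). Each returns a list of dicts, best first, with "conf" (0 to 1); they miss things now and then, are a little off and sometimes report something else, mostly with a low value. They report only what shows in the picture. A call takes as long as a camera call.
- cut_out(camera, thing): "region" (384x512 bool, what is visible of it) and "bbox" ([left, top, right, bottom] in pixels, round what is visible of it).
The state is a dict: "time": time; "q": joint angles; "joint_velocities": joint speeds; "joint_torque": joint torques, N m; "position": TCP position; "tool_rot": TCP orientation; "ft_force": force on the tool from outside, world axes, zero at the start; "moment": the same for the moment, N m; "grip_width": finger opening in m; "grip_force": force on a finger pad.
Only numpy, scipy, OpenCV 4.12 (cv2) and the standard library are available. Lean on these libraries where they do the work, as an engineer would, in place of code of your own. Each camera call takes 0.05 s, during which the arm holds its last target. There are 200 camera calls.

## Working session

There is one attempt and no reset: what is moved stays moved. The work goes in short steps, Python scripts to look and compute and a shell command to move; the robot and the scene stay as the last step left them, time stands still between calls to the robot, and variables do not carry over. Pictures are saved under pics/ and viewed, at most 10 in all, crops included, and the job is handed in when it is done.

```bash
ls; mkdir -p pics; python3 - <<'E'
from rig import *
import cv2,numpy as np
for n in ["scene","top"]:
    im=camera(n); cv2.imwrite(f"pics/{n}0.png",im[:,:,::-1])
    c=get_calibration(n); print(n,c)
    for t in ["lamp","lamp_lens","stand","cradle","contact","square_a","carton"]:
        for r in cut_out(n,t): print(t,round(r["conf"],2),r["bbox"])
a,b=[cv2.imread(f"pics/{n}0.png") for n in ["scene","top"]]
cv2.imwrite("pics/both.png",cv2.resize(np.vstack([a,b]),None,fx=.78,fy=.78))
print(get_obs())
E
```

```text
pics
scene {'vertical_fov': 50.16129582857909, 'cx': 259.5208293829485, 'cy': 197.50900277074666, 'D': array([0.04419717, 0.        , 0.        , 0.        , 0.        ]), 'T': array([[-0.06383412,  0.54468393, -0.83620848,  1.4858534 ],
       [ 0.99784474,  0.02207297, -0.06179529,  0.09768932],
       [-0.0152013 , -0.83835088, -0.54491901,  0.71279224],
       [ 0.        ,  0.        ,  0.        ,  1.        ]])}
lamp 0.77 [145.8, 200.6, 170.7, 247.2]
lamp_lens 0.83 [144.6, 196.6, 168.9, 245.9]
stand 0.83 [269.6, 206.2, 377.2, 255.8]
stand 0.6 [144.6, 199.6, 174.0, 246.2]
cradle 0.97 [289.1, 202.0, 375.3, 236.4]
cradle 0.39 [185.4, 259.3, 233.3, 299.8]
contact 0.7 [184.7, 258.7, 232.3, 302.7]
contact 0.56 [307.4, 208.5, 320.5, 218.9]
contact 0.27 [288.4, 204.1, 374.2, 236.4]
square_a 0.77 [206.5, 193.9, 237.7, 219.2]
square_a 0.77 [145.4, 193.6, 174.7, 208.8]
carton 0.77 [183.7, 256.3, 231.7, 303.2]
top {'vertical_fov': 53.10726998239295, 'cx': 254.99773908599985, 'cy': 188.25233091629718, 'D': array([0.0325447, 0.       , 0.       , 0.       , 0.       ]), 'T': array([[-1.7916
[... 621 characters left out ...]
me': 0.8, 'q': array([-1.38049534e+00,  5.27447641e-01,  1.43270010e+00, -3.26146518e-05,
        1.18140195e+00, -1.78484315e-01]), 'joint_velocities': array([-0.00133872, -0.00092375,  0.00033992,  0.00070503,  0.00083252,
       -0.00010316]), 'joint_torque': array([ 5.22011233e-04, -4.39941752e+01, -1.76979929e+01,  6.33193413e-02,
        5.01810783e-02, -2.02701864e-05]), 'position': array([ 0.22532574, -0.5829446 ,  0.24458057]), 'tool_rot': array([ 9.83046654e-01,  1.83355601e-01, -1.49595200e-05,  2.15661873e-05]), 'ft_force': array([-0.02146239,  0.54821667,  0.63683247]), 'moment': array([-0.00090758,  0.02473058,  0.01342965]), 'grip_force': 0.0, 'grip_width': 0.0868949082876097}
```

View pics/both.png

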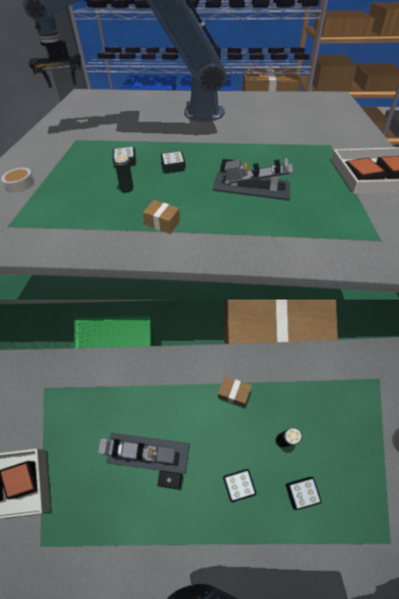

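```bash
cat > h.py <<'E'
import numpy as np,cv2
from scipy.optimize import least_squares
from scipy.spatial.transform import Rotation as R
from rig import *
def K(c):
    f=192/np.tan(np.radians(c["vertical_fov"])/2); return np.array([[f,0,c["cx"]],[0,f,c["cy"]],[0,0,1.]])
def proj(c,P):
    T=np.linalg.inv(c["T"]); return cv2.projectPoints(np.asarray(P,float).reshape(-1,3),cv2.Rodrigues(T[:3,:3])[0],T[:3,3],K(c),c["D"])[0][:,0]
def cyl(x,y,H=.13):
    a=np.linspace(0,2*np.pi,40); o=[]
    for r,z in [(.02,0),(.02,.012),(.024,.012),(.024,H)]: o.append(np.c_[x+r*np.cos(a),y+r*np.sin(a),0*a+z])
    return np.vstack(o)
def bb(p): return np.r_[p.min(0),p.max(0)]
def stand(p,pts): # stand-frame points to world
    return R.from_euler('z',p[2]).apply(np.asarray(pts,float))+[p[0],p[1],0]
def cradle(p,pts):
    return stand(p,R.from_euler('y',-20,degrees=True).apply(np.asarray(pts,float))+[.09,0,.13])
E
python3 - <<'E'
from h import *
a=cv2.imread("pics/scene0.png")[190:265,260:390]; b=cv2.imread("pics/top0.png")[160:250,115:250]
f=lambda i:cv2.resize(i,None,fx=4,fy=4,interpolation=cv2.INTER_CUBIC)[:, :520]
cv2.imwrite("pics/z1.png",cv2.resize(np.vstack([f(a),f(b)]),None,fx=.9,fy=.9))
cs,ct=get_calibration("scene"),get_calibration("top")
B={}
for n in["scene","top"]:
    r=[q for q in cut_out(n,"lamp")][0]; B[n]=np.array(r["bbox"]); ys,xs=np.where(r["region"]);print(n,r["bbox"],xs.min(),ys.min(),xs.max(),ys.max())
s=least_squares(lambda v:np.r_[bb(proj(cs,cyl(*v)))-B["scene"],bb(proj(ct,cyl(*v)))-B["top"]],[.55,-.24,.13],loss='soft_l1')
print(s.x,s.fun)
for t in["square_a","carton"]:
    for r in cut_out("top",t):
        u=np.array(r["bbox"]).reshape(2,2).mean(0); h=.044
        print(t,least_squares(lambda v:(proj(ct,[v[0],v[1],h])[0]-u),[.5,0]).x)
E
```

```text
scene [145.8, 200.6, 170.7, 247.2] 146 199 171 247
top [356.5, 165.8, 386.5, 189.6] 354 165 386 189
[ 0.62405766 -0.2397541   0.11857374] [-1.14867346  0.03064518 -1.50585153 -1.03159629 -3.14085691 -0.44283696
 -0.51723541  0.58666955]
square_a [ 0.48368985 -0.09905284]
square_a [ 0.46231033 -0.29004836]
carton [ 0.77823667 -0.08851312]
```

View pics/z1.png

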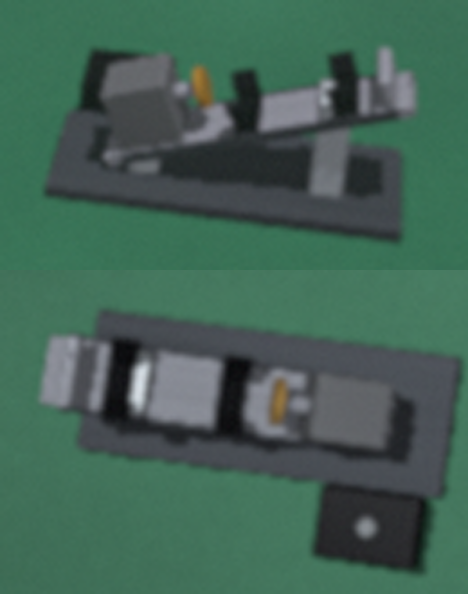

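```bash
python3 - <<'E'
from h import *
cs,ct=get_calibration("scene"),get_calibration("top")
tp=np.array([[100,311],[461,358],[441,496],[78,449]])/3.6+[115,160-75]
tw=np.array([[130,-50,12],[-130,-50,12],[-130,50,12],[130,50,12]])/1e3
sp=np.array([[45,195],[400,240],[402,150]])/3.6+[260,190]
sw=np.array([[-130,-50,0],[130,-50,0],[130,50,12]])/1e3
for S in (0,1):
  s=least_squares(lambda v:np.r_[(proj(ct,stand(v,tw))-tp).ravel(),S*(proj(cs,stand(v,sw))-sp).ravel()],[.55,.2,1.5])
  print(s.x,s.fun.round(1))
p=s.x; np.save("stand.npy",p)
# lip slide & contact: top view px of lip (bright plate left) and brass
for sl in(-.012,0,.012):
    for nm,P in [("lipface top edge",[sl,0,-.014]),("lip back",[sl+.008,0,-.014]),("contact ctr",[sl-.123,0,-.007]),("contact top",[sl-.123,0,.009])]:
        w=cradle(p,[P]); print(sl,nm,w.round(3),((proj(ct,w)-[115,85])*3.6).round(),((proj(cs,w)-[260,190])*3.6).round())
for x in(-.022,-.094):
    w=cradle(p,[[x,0,-.012]]);print("saddle",w.round(3),((proj(ct,w)-[115,85])*3.6).round(),((proj(cs,w)-[260,190])*3.6).round())
E
```

```text
[0.59169593 0.19575865 1.42134821] [-0.4 -0.4  0.3 -0.4  0.5  0.6 -0.4  0.2 -0.  -0.  -0.  -0.  -0.  -0. ]
[0.59247492 0.1985382  1.41872752] [-1.5 -0.8 -0.8 -0.6 -0.7  0.5 -1.5 -0.2 -1.6 -0.  -1.4  0.3 -1.6 -1.7]
-0.012 lipface top edge [[0.605 0.281 0.113]] [[102. 376.]] [[348.  66.]]
-0.012 lip back [[0.606 0.289 0.115]] [[ 89. 374.]] [[359.  64.]]
-0.012 contact ctr [[0.587 0.164 0.077]] [[297. 404.]] [[179.  88.]]
-0.012 contact top [[0.586 0.159 0.092]] [[301. 404.]] [[173.  70.]]
0 lipface top edge [[0.607 0.292 0.117]] [[ 83. 374.]] [[365.  63.]]
0 lip back [[0.608 0.3   0.12 ]] [[ 69. 372.]] [[376.  61.]]
0 contact ctr [[0.589 0.176 0.081]] [[279. 401.]] [[195.  85.]]
0 contact top [[0.588 0.17  0.096]] [[282. 401.]] [[188.  67.]]
0.012 lipface top edge [[0.609 0.303 0.121]] [[ 63. 371.]] [[382.  59.]]
0.012 lip back [[0.61  0.311 0.124]] [[ 49. 369.]] [[393.  57.]]
0.012 contact ctr [[0.591 0.187 0.085]] [[260. 399.]] [[210.  82.]]
0.012 contact top [[0.59  0.181 0.1  ]] [[264. 398.]] [[204.  64.]]
saddle [[0.604 0.271 0.111]] [[119. 379.]] [[333.  66.]]
saddle [[0.593 0.204 0.087]] [[233. 395.]] [[235.  83.]]
```

```bash
cat >> h.py <<'E'
def toolR(yaw,pitch):  # pitch below horizontal, deg; tool x = lens direction
    d=np.array([np.cos(yaw),np.sin(yaw),0]);u=np.array([0,0,1]);a=np.radians(pitch)
    z=np.cos(a)*d-np.sin(a)*u; x=np.sin(a)*d+np.cos(a)*u
    return np.c_[x,np.cross(z,x),z]
def delta(pos,Rt,verbose=True):
    o=get_obs(); Rc=R.from_quat(o["tool_rot"]).as_matrix()
    s=Rc.T@(np.array(pos)-o["position"])/.08; t=R.from_matrix(Rc.T@Rt).as_rotvec()/(np.pi/2)
    print("t",round(o["time"],2),"pos",o["position"].round(4),"q",o["q"].round(2),"F",o["ft_force"].round(2),"grip",round(o["grip_width"],4),round(o["grip_force"],1))
    print("shift",s.round(3),"turn",t.round(3)); return s,t
LAMP=np.array([.622,-.240]); YAW=1.42
E
python3 - <<'E'
from h import *
d=np.array([np.cos(YAW),np.sin(YAW),0])
Rt=toolR(YAW,20)
g=np.array([*LAMP,.072])-.003*Rt[:,2]
pre=g-.11*d
print(g,pre); delta(pre+[0,0,.08],Rt); delta(pre+[0,0,.08],toolR(YAW,90))
E
```

```text
[ 0.6215765  -0.24278709  0.07302606] [ 0.6050517  -0.35153878  0.07302606]
t 1.0 pos [ 0.2253 -0.583   0.2446] q [-1.38  0.53  1.43 -0.    1.18 -0.18] F [-0.77 -0.09 -0.64] grip 0.087 0.0
shift [ 5.47  -0.987  1.144] turn [ 0.407  0.701 -0.581]
t 1.0 pos [ 0.2253 -0.583   0.2446] q [-1.38  0.53  1.43 -0.    1.18 -0.18] F [-0.77 -0.09 -0.64] grip 0.087 0.0
shift [ 5.47  -0.987  1.144] turn [ 0.     0.    -0.669]
```

```bash
python3 -m inch '[0.5,-0.1,0,0,0,0, 1,-0.2,0,0,0,0]' 87 40; python3 -m inch '[0.5,-0.1,0,0,0,0, 1,-0.2,0,0,0,0]'; python3 -m inch '[0.5,-0.1,0,0,0,0, 1,-0.2,0,0,0,0]'; python3 -m inch '[0.5,-0.1,0,0,0,0, 1,-0.2,0,0,0,0]'; python3 -m inch '[0.5,-0.1,0,0,0,-0.07, 1,-0.2,0,0,0,-0.15, 1,-0.2,0,0,0,-0.22, 1,-0.2,0,0,0,-0.30, 1,-0.2,0,0,0,-0.37, 1,-0.2,0,0,0,-0.45, 1,-0.2,0,0,0,-0.52, 1,-0.2,0,0,0,-0.6, 1,-0.2,0,0,0,-0.669]'; python3 - <<'E'
from h import *
delta([.605,-.35,.12],toolR(YAW,20))
E
```

```text
time: 1.17
position: [0.2933, -0.5403, 0.2445]
tool_rot: [0.984, 0.181, 0.0, 0.0]
ft_force: [0.2, -0.5, 0.0]
grip_width: 0.0872
grip_force: 0.0
time: 1.33
position: [0.364, -0.4946, 0.2446]
tool_rot: [0.983, 0.183, 0.0, 0.0]
ft_force: [0.2, -1.2, 0.6]
grip_width: 0.0873
grip_force: 0.0
time: 1.5
position: [0.4333, -0.4504, 0.2447]
tool_rot: [0.983, 0.183, 0.0, 0.0]
ft_force: [0.1, -0.6, -0.2]
grip_width: 0.0869
grip_force: 0.0
time: 1.67
position: [0.5023, -0.4066, 0.2447]
tool_rot: [0.983, 0.183, 0.0, 0.0]
ft_force: [-0.3, -1.0, -0.8]
grip_width: 0.087
grip_force: 0.0
time: 2.42
position: [0.5696, -0.3641, 0.2445]
tool_rot: [0.757, 0.654, 0.0, -0.0]
ft_force: [0.9, -0.5, -0.5]
grip_width: 0.0868
grip_force: 0.0
t 2.42 pos [ 0.5696 -0.3641  0.2445] q [-0.73  0.6   1.29  0.    1.25 -0.59] F [ 0.87 -0.48 -0.46] grip 0.0868 0.0
shift [0.238 0.413 1.556] turn [-0.002  0.778  0.003]
```

```bash
python3 -m inch '[0.2,0.4,0.5,0,0.075,0, 0.2,0.4,0.5,0,0.15,0, 0.2,0.4,0.5,0,0.23,0, 0.2,0.4,0.5,0,0.31,0, 0.2,0.4,0.5,0,0.39,0, 0.2,0.4,0.5,0,0.47,0, 0.2,0.4,0.5,0,0.54,0, 0.2,0.4,0.5,0,0.62,0, 0.2,0.4,0.5,0,0.70,0, 0.2,0.4,0.5,0,0.778,0, 0.2,0.4,0.5,0,0.778,0, 0.2,0.4,0.5,0,0.778,0]'; python3 - <<'E'
from h import *
delta([.605,-.35,.073],toolR(YAW,20))
im=camera("wrist"); cv2.imwrite("pics/w1.png",im[:,:,::-1]); c=get_calibration("wrist");print(c["T"].round(3),c["D"])
L=cut_out("wrist","lamp"); print([(r["conf"],r["bbox"]) for r in L], bb(proj(c,cyl(*LAMP))))
import pickle; pickle.dump((c,L[0] if L else 0),open("w1.pkl","wb"))
E
```

```text
time: 3.42
position: [0.603, -0.3534, 0.2016]
tool_rot: [0.622, 0.533, 0.435, -0.375]
ft_force: [-0.5, 0.1, 1.4]
grip_width: 0.0868
grip_force: 0.0
t 3.42 pos [ 0.603  -0.3534  0.2016] q [-0.96  1.06  0.92  0.83  2.08 -0.76] F [-0.48  0.08  1.35] grip 0.0868 0.0
shift [-1.496  0.024  0.591] turn [ 0.    -0.001 -0.002]
[[ 0.989 -0.089  0.122  0.588]
 [-0.151 -0.583  0.799 -0.456]
 [ 0.    -0.808 -0.589  0.323]
 [ 0.     0.     0.     1.   ]] [-0.01551389  0.          0.          0.          0.        ]
[(0.63, [235.8, 199.4, 281.7, 295.5]), (0.35, [148.2, 310.0, 155.0, 316.1])] [231.05172207 202.49567032 276.86274194 304.18783529]
```

View pics/w1.png

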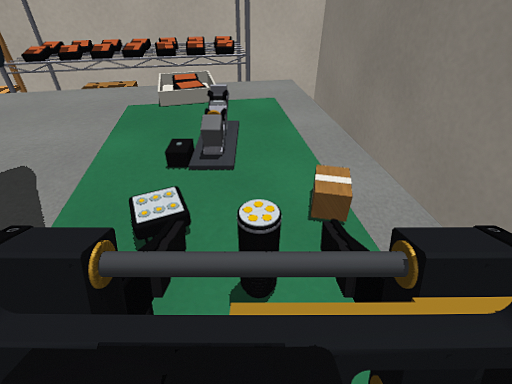

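```bash
python3 - <<'E'
from h import *; import pickle
c,_=pickle.load(open("w1.pkl","rb")); B=np.array([237.5,198.5,281,297]); cs,ct=get_calibration("scene"),get_calibration("top")
Bs=np.array([146,199.5,171,247.2]);Bt=np.array([355,165,386.5,189.3])
for wt in (0,1):
  for v0 in ([.62,-.24],[.62,-.24,.13]):
    s=least_squares(lambda v:np.r_[bb(proj(c,cyl(*v)))-B,wt*(bb(proj(cs,cyl(*v)))-Bs),wt*(bb(proj(ct,cyl(*v)))-Bt)],v0);print(wt,s.x.round(4),s.fun.round(1))
E
```

```text
0 [ 0.629  -0.2317] [-0.6 -1.   0.6  0.7  0.  -0.   0.   0.  -0.  -0.  -0.  -0. ]
0 [ 0.6293 -0.2306  0.1276] [-0.4  0.1  0.4 -0.1  0.  -0.   0.   0.  -0.  -0.  -0.  -0. ]
1 [ 0.6281 -0.2343] [-1.1  0.4  0.3  2.6 -0.5 -1.6 -0.2  0.  -3.9 -2.1 -1.5 -0.7]
1 [ 0.6282 -0.2343  0.1296] [-1.1  0.7  0.3  2.5 -0.4 -1.5 -0.2  0.  -3.9 -2.1 -1.6 -0.7]
```

```bash
sed -i 's/^LAMP=.*/LAMP=np.array([.629,-.232]); YAW=1.42/' h.py; python3 - <<'E'
from h import *
Rt=toolR(YAW,20); d=np.array([np.cos(YAW),np.sin(YAW),0])
g=np.array([*LAMP,.073])-.003*Rt[:,2]; print(g)
delta(g-.115*d,Rt); delta(g,Rt)
E
```

```text
[ 0.6285765  -0.23478709  0.07402606]
t 3.52 pos [ 0.6041 -0.353   0.2055] q [-0.96  1.06  0.92  0.84  2.08 -0.76] F [-0.64  0.73  0.62] grip 0.0872 0.0
shift [-1.519  0.078  0.631] turn [0.    0.002 0.001]
t 3.52 pos [ 0.6041 -0.353   0.2055] q [-0.96  1.06  0.92  0.84  2.08 -0.76] F [-0.64  0.73  0.62] grip 0.0872 0.0
shift [-1.024  0.078  1.981] turn [0.    0.002 0.001]
```

```bash
python3 -m inch '[-0.38,0.02,0.16,0,0,0, -0.76,0.04,0.31,0,0,0]' >/dev/null; python3 -m inch '[-0.38,0.02,0.16,0,0,0, -0.76,0.04,0.32,0,0,0, -0.76,0.04,0.32,0,0,0, -0.76,0.04,0.32,0,0,0]'; python3 - <<'E'
from h import *
Rt=toolR(YAW,20)
g=np.array([*LAMP,.073])-.003*Rt[:,2]
s,t=delta(g,Rt)
im=camera("wrist"); cv2.imwrite("pics/w2.png",im[:,:,::-1]); c=get_calibration("wrist")
print(bb(proj(c,cyl(*LAMP))),[(r["conf"],r["bbox"]) for r in cut_out("wrist","lamp")])
E
```

```text
time: 4.02
position: [0.6111, -0.3471, 0.0737]
tool_rot: [0.621, 0.534, 0.435, -0.375]
ft_force: [-0.6, -0.5, 0.3]
grip_width: 0.087
grip_force: 0.0
t 4.02 pos [ 0.6111 -0.3471  0.0737] q [-0.95  1.23  0.89  0.79  1.98 -0.87] F [-0.59 -0.46  0.26] grip 0.087 0.0
shift [0.489 0.007 1.334] turn [-0.001 -0.001 -0.   ]
[222.21418307  83.1259973  283.37950264 229.3791457 ] [(0.9, [217.6, 85.3, 283.0, 228.4])]
```

View pics/w2.png

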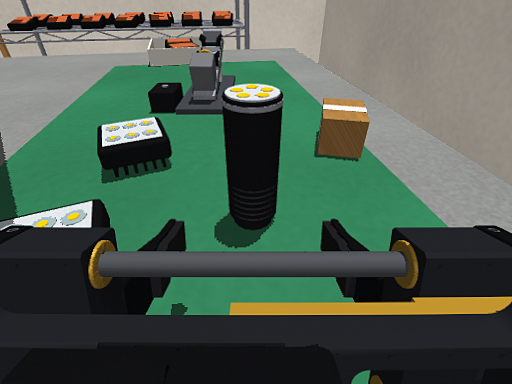

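```bash
python3 -m inch '[0.12,0,0.33,0,0,0, 0.245,0,0.667,0,0,0]' >/dev/null; python3 -m inch '[0.12,0,0.33,0,0,0, 0.245,0.007,0.667,0,0,0, 0.245,0.007,0.667,0,0,0, 0.245,0.007,0.667,0,0,0]'; python3 -m inch '[0,0,0,0,0,0, 0,0,0,0,0,0, 0,0,0,0,0,0, 0,0,0,0,0,0, 0,0,0,0,0,0, 0,0,0,0,0,0]' 40 45;  python3 - <<'E'
from h import *
Rt=toolR(YAW,20)
g=np.array([*LAMP,.073])-.003*Rt[:,2]
s,t=delta(g,Rt)
E
```

```text
time: 4.62
position: [0.6299, -0.2353, 0.0772]
tool_rot: [0.62, 0.536, 0.435, -0.372]
ft_force: [0.6, 0.1, 0.4]
grip_width: 0.0867
grip_force: 0.0
time: 5.12
position: [0.6283, -0.2367, 0.0732]
tool_rot: [0.621, 0.533, 0.435, -0.374]
ft_force: [-0.1, 0.3, -0.1]
grip_width: 0.0548
grip_force: 0.0
t 5.12 pos [ 0.6283 -0.2367  0.0732] q [-0.85  1.16  1.12  0.84  1.81 -0.92] F [-0.13  0.31 -0.06] grip 0.0548 0.0
shift [ 0.018 -0.001  0.019] turn [ 0.001 -0.    -0.   ]
```

```bash
python3 -m inch '[0,0,0,0,0,0, 0,0,0,0,0,0, 0,0,0,0,0,0, 0,0,0,0,0,0]' 40 50; python3 -m inch '[0.3,0,-0.11,0,0,0, 0.7,0,-0.255,0,0,0, 1,0,-0.36,0,0,0]';  python3 -m inch '[0.4,0,-0.15,0,0,0, 0.8,0,-0.29,0,0,0, 1,0,-0.36,0,0,0, 1,0,-0.36,0,0,0]'; python3 - <<'E'
from h import *
im=camera("scene"); cv2.imwrite("pics/s3.png",im[:,:,::-1]); 
delta([.6,0,.25],toolR(YAW,20));delta([.6,0,.25],toolR(YAW,90))
E
```

```text
time: 5.45
position: [0.6281, -0.236, 0.0733]
tool_rot: [0.621, 0.534, 0.435, -0.374]
ft_force: [-1.8, -0.9, 0.9]
grip_width: 0.0468
grip_force: 50.0
time: 5.7
position: [0.6288, -0.2358, 0.1582]
tool_rot: [0.622, 0.534, 0.435, -0.374]
ft_force: [0.6, -1.4, -2.6]
grip_width: 0.0471
grip_force: 50.0
time: 6.03
position: [0.6298, -0.2363, 0.247]
tool_rot: [0.621, 0.536, 0.435, -0.37]
ft_force: [0.7, -0.4, -4.7]
grip_width: 0.0468
grip_force: 50.0
t 6.08 pos [ 0.6291 -0.236   0.2439] q [-0.85  0.93  1.13  0.89  1.95 -0.75] F [-1.09 -0.42 -5.3 ] grip 0.0467 50.0
shift [ 1.063 -0.805  2.657] turn [0.001 0.003 0.001]
t 6.08 pos [ 0.6291 -0.236   0.2439] q [-0.85  0.93  1.13  0.89  1.95 -0.75] F [-1.09 -0.42 -5.3 ] grip 0.0467 50.0
shift [ 1.063 -0.805  2.657] turn [ 0.002 -0.775  0.   ]
```

```bash
python3 -m inch '[0.2,-0.1,0.4,0,-0.05,0, 0.4,-0.2,0.8,0,-0.12,0, 0.6,-0.2,1,0,-0.2,0, 0.6,-0.2,1,0,-0.275,0, 0.6,-0.2,1,0,-0.35,0, 0.6,-0.2,1,0,-0.425,0, 0.6,-0.2,1,0,-0.5,0, 0.6,-0.2,1,0,-0.575,0, 0.6,-0.2,1,0,-0.65,0, 0.6,-0.2,1,0,-0.72,0, 0.6,-0.2,1,0,-0.775,0, 0.6,-0.2,1,0,-0.775,0]'; python3 - <<'E'
from h import *
p=np.load("stand.npy"); g=cradle(p,[[-.058,0,.09]])[0]; print(p,g)
delta(g+[0,0,.003],toolR(p[2],90))
E
```

```text
time: 7.08
position: [0.6251, -0.138, 0.258]
tool_rot: [0.757, 0.654, 0.0, -0.005]
ft_force: [-0.1, 0.8, -4.2]
grip_width: 0.0467
grip_force: 50.0
[0.59247492 0.1985382  1.41872752] [0.59318932 0.20319979 0.19473517]
t 7.08 pos [ 0.6251 -0.138   0.258 ] q [-0.39  0.54  1.37  0.    1.24 -0.25] F [-0.1   0.77 -4.2 ] grip 0.0467 50.0
shift [ 4.157 -1.01   0.788] turn [-0.004 -0.004  0.004]
```

```bash
python3 -m inch '[0.4,0,0,0,0,0, 0.9,0,0,0,0,0, 1,0,0,0,0,0]'>/dev/null; python3 -m inch '[0.4,0,0,0,0,0, 0.9,0,0,0,0,0, 1,0,0,0,0,0]'>/dev/null;python3 -m inch '[0.4,0,0,0,0,0, 0.9,0,0,0,0,0, 1,0,0,0,0,0, 1,0,0,0,0,0, 1,0,0,0,0,0]'; python3 - <<'E'
from h import *
import pickle
delta([.63,.12,.25],toolR(YAW,90))
im=camera("wrist"); cv2.imwrite("pics/w4.png",im[:,:,::-1]); c=get_calibration("wrist"); pickle.dump(c,open("w4.pkl","wb"))
p=np.load("stand.npy")
print(proj(c,cradle(p,[[0,0,-.014],[-.123,0,-.007],[-.022,0,-.012],[-.094,0,-.012]])).round())
im2=cv2.resize(im,(768,576),interpolation=cv2.INTER_CUBIC); cv2.imwrite("pics/w4b.png",im2[:,:,::-1])
E
```

```text
time: 8.0
position: [0.6617, 0.0947, 0.2599]
tool_rot: [0.758, 0.652, 0.0, -0.003]
ft_force: [-0.1, -0.9, -4.4]
grip_width: 0.0468
grip_force: 50.0
t 8.0 pos [0.6617 0.0947 0.2599] q [-0.03  0.57  1.3   0.01  1.28  0.12] F [-0.12 -0.91 -4.37] grip 0.0468 50.0
shift [ 0.254 -0.438  0.127] turn [-0.003 -0.003  0.001]
[[159. -17.]
 [178. 119.]
 [163.  12.]
 [175.  91.]]
```

View pics/w4b.png

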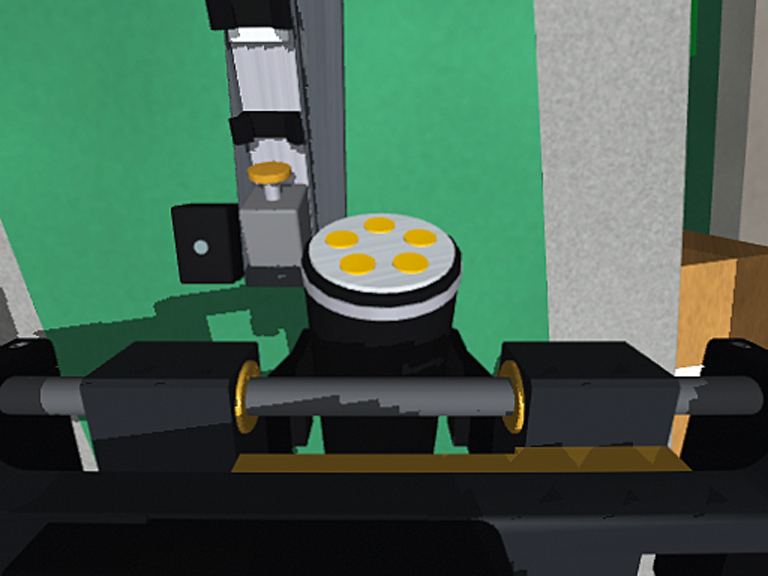

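```bash
python3 -m inch '[0.4,0,0,0,0,0, 0.9,0,0,0,0,0, 1,0,0,0,0,0, 1,0,0,0,0,0, 1,0,0,0,0,0]'; python3 - <<'E'
from h import *
import pickle
im=camera("wrist"); c=get_calibration("wrist"); pickle.dump(c,open("w5.pkl","wb"))
p=np.load("stand.npy")
print(proj(c,cradle(p,[[0,0,-.014],[-.123,0,-.007],[-.022,0,-.012],[-.094,0,-.012]])).round())
print([(r["conf"],r["bbox"]) for r in cut_out("wrist","contact")])
cv2.imwrite("pics/w5.png",cv2.resize(im[0:220,80:280],(727,800),interpolation=cv2.INTER_CUBIC)[:590,:,::-1])
cv2.imwrite("pics/w5.png",cv2.resize(im[0:200,80:345],(795,600),interpolation=cv2.INTER_CUBIC)[:,:,::-1])
E
```

```text
time: 8.47
position: [0.6744, 0.1726, 0.2618]
tool_rot: [0.758, 0.652, 0.001, -0.002]
ft_force: [-0.2, -0.1, -4.6]
grip_width: 0.0466
grip_force: 50.0
[[165.  78.]
 [182. 187.]
 [168. 102.]
 [179. 164.]]
[(0.96, [168.6, 172.9, 195.1, 195.4])]
```

View pics/w5.png

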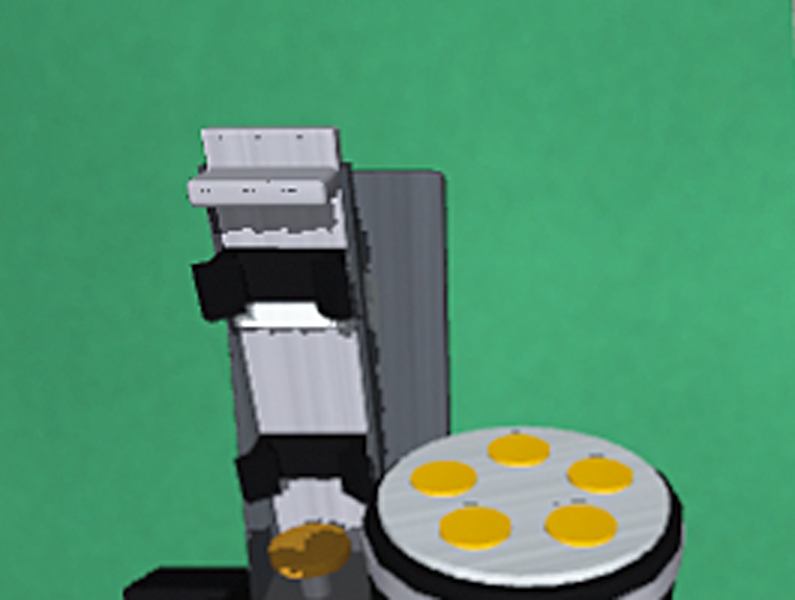

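```bash
cat > fit.py <<'E'
from h import *
import pickle
c=pickle.load(open("w5.pkl","rb")); p0=np.load("stand.npy")
px=np.array([[191,203],[327,205],[309,551],[193,265],[237,458],[446,172]])/3+[80,0]
def mod(v):
    s=v[3]; a=cradle(v,[[s,.022,-.014],[s,-.022,-.014],[s-.123,0,-.007],[-.013,.027,-.012],[-.085,.027,-.012]])
    return proj(c,np.vstack([a,stand(v,[[.13,-.05,.012]])]))
w=np.array([1,1,1,.7,.7,.7])[:,None]
# prior on stand pose from top/scene
f=least_squares(lambda v:np.r_[(w*(mod(v)-px)).ravel()],[*p0,0]); print(f.x.round(4)); print((mod(f.x)-px).round(1))
pr=np.array([.592,.196,1.420])
f=least_squares(lambda v:np.r_[(w*(mod(v)-px)).ravel(),(v[:3]-pr)/[.003,.003,.01]],[*p0,0]); print(f.x.round(4)); print((mod(f.x)-px).round(1).ravel())
np.save("fit.npy",f.x)
E
python3 fit.py
```

```text
[0.5955 0.2011 1.4119 0.0054]
[[ 0.3  1.1]
 [ 1.2  0.5]
 [ 0.5 -3. ]
 [-2.   0.8]
 [-2.4  1.5]
 [ 0.  -0.9]]
[0.5956 0.2007 1.4143 0.0058]
[ 0.1  1.2  1.   0.5  0.6 -3.  -2.   1.3 -2.3  1.9 -0.1 -0.7]
```

```bash
cat >> h.py <<'E'
def lampTool(): # tail & lens in tool frame
    L=np.array([np.cos(np.radians(20)),0,-np.sin(np.radians(20))]); g=np.array([0,0,.003])
    return g-.0723*L, g+.0577*L
E
python3 - <<'E'
from h import *
import pickle
c=pickle.load(open("w5.pkl","rb")); o=get_obs(); Rc=R.from_quat(o["tool_rot"]).as_matrix()
t,l=lampTool(); W=o["position"]+Rc@l; n=Rc@np.array([np.cos(.349),0,-np.sin(.349)])
a=np.linspace(0,6.28,60); u=Rc[:,1]; v=np.cross(n,u)
ring=W+.023*(np.cos(a)[:,None]*u+np.sin(a)[:,None]*v)
print(o["position"],W.round(4),n.round(3), "lens ctr px zoomed",((proj(c,W)-[80,0])*3).round(1), ((bb(proj(c,ring)).reshape(2,2)-[80,0])*3).round(1))
f=np.load("fit.npy")
s=.004
g=cradle(f,[[s-.0577,0,.05]])[0]; print(g); delta(g-Rc@[0,0,.003],toolR(f[2],90)); print("cradle axes in tool",(toolR(f[2],90).T@R.from_euler('z',f[2]).as_matrix()@R.from_euler('y',-20,degrees=True).as_matrix()).round(3))
E
```

```text
[0.67454229 0.17173374 0.26218433] [0.6828 0.2253 0.2791] [0.143 0.927 0.345] lens ctr px zoomed [[520.1 493.8]] [[365.2 425.7]
 [674.9 585.8]]
[0.59907476 0.2228668  0.15861815]
t 8.57 pos [0.6745 0.1717 0.2622] q [0.09 0.61 1.22 0.   1.31 0.24] F [ 0.62 -0.32 -4.59] grip 0.0463 50.0
shift [ 0.483 -1.028  1.26 ] turn [-0.001 -0.002  0.002]
cradle axes in tool [[ 0.94  -0.    -0.342]
 [-0.    -1.     0.   ]
 [-0.342 -0.    -0.94 ]]
```

```bash
python3 -m inch '[0.3,-0.4,0,0,0,0, 0.66,-0.8,0.3,0,0,0, 0.66,-0.8,0.3,0,0,0]' - 60 >/dev/null; python3 -m inch '[0,-0.2,0.2,0,0,0, 0,-0.23,0.5,0,0,0, 0,-0.23,0.75,0,0,0, 0,-0.23,0.9,0,0,0, 0,-0.23,0.9,0,0,0, 0,-0.23,0.9,0,0,0]'; cat > st.py <<'E'
from h import *
import sys
f=np.load("fit.npy"); o=get_obs(); Rc=R.from_quat(o["tool_rot"]).as_matrix()
Rcr=R.from_euler('z',f[2]).as_matrix()@R.from_euler('y',-20,degrees=True).as_matrix()
O=cradle(f,[[0,0,0]])[0]
t,l=lampTool()
print("tail",((o["position"]+Rc@t-O)@Rcr*1e3).round(1),"lens",((o["position"]+Rc@l-O)@Rcr*1e3).round(1),"Fcradle",(o["ft_force"]@Rcr).round(2),"t",round(o["time"],2),"grip",o["grip_width"].round(4))
print("turn err",(R.from_matrix(Rc.T@toolR(f[2],90)).as_rotvec()/(np.pi/2)).round(4))
E
python3 st.py; python3 - <<'E'
from h import *
import pickle
ims=[]
c=get_calibration("wrist");im=camera("wrist"); ims.append(cv2.resize(im[0:230,130:400],(540,460)))
im=camera("scene"); ims.append(cv2.resize(im[150:265,270:400],(520,460),interpolation=cv2.INTER_CUBIC))
cv2.imwrite("pics/h6.png",cv2.resize(np.hstack(ims),None,fx=.75,fy=.75)[:,:,::-1])
f=np.load("fit.npy"); s=.004
print(((proj(c,cradle(f,[[s,.022,-.014],[s,-.022,-.014]]))-[130,0])*1.5).round())
E
```

```text
time: 9.32
position: [0.6016, 0.2378, 0.1666]
tool_rot: [0.759, 0.651, 0.001, -0.002]
ft_force: [1.1, -0.0, -3.7]
grip_width: 0.0464
grip_force: 60.0
[[136. 205.]
 [234. 205.]]Traceback (most recent call last):
  File "st.py", line 7, in <module>
    print("tail",((o["position"]+Rc@t-O)@Rcr*1e3).round(1),"lens",((o["position"]+Rc@l-O)@Rcr*1e3).round(1),"Fcradle",(o["ft_force"]@Rcr).round(2),"t",round(o["time"],2),"grip",o["grip_width"].round(4))
                                                                                                                                                                                 ^^^^^^^^^^^^^^^^^^^^^
AttributeError: 'float' object has no attribute 'round'
```

View pics/h6.png

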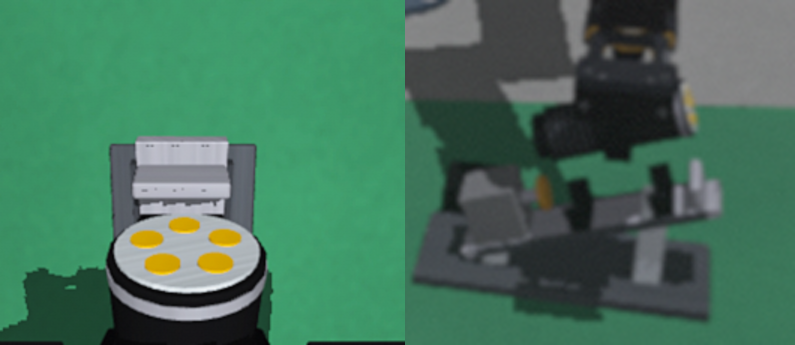

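```bash
sed -i 's/o\["grip_width"\].round(4)/round(o["grip_width"],4)/' st.py; python3 st.py
```

```text
tail [-108.7   -1.7   50.5] lens [21.3 -1.  51.2] Fcradle [-2.11  0.2  -4.15] t 9.42 grip 0.0469
turn err [ 0.0018 -0.0037  0.0028]
```

```bash
python3 -m inch '[0.04,-0.03,0.1,0.002,-0.004,0.003, 0.08,-0.03,0.22,0.002,-0.004,0.003, 0.12,-0.03,0.33,0.002,-0.004,0.003, 0.15,-0.03,0.415,0.002,-0.004,0.003, 0.15,-0.03,0.415,0.002,-0.004,0.003, 0.15,-0.03,0.415,0.002,-0.004,0.003]'; python3 st.py; python3 - <<'E'
from h import *
ims=[]
c=get_calibration("wrist");im=camera("wrist"); ims.append(cv2.resize(im[0:230,130:400],(540,460)))
im=camera("scene"); ims.append(cv2.resize(im[175:265,280:382],(520,460),interpolation=cv2.INTER_CUBIC))
cv2.imwrite("pics/h7.png",cv2.resize(np.hstack(ims),None,fx=.75,fy=.75)[:,:,::-1])
E
python3 st.py
```

```text
time: 9.92
position: [0.6001, 0.2515, 0.1328]
tool_rot: [0.76, 0.65, -0.003, -0.001]
ft_force: [0.1, 1.2, -5.0]
grip_width: 0.0469
grip_force: 60.0
tail [-109.2    3.5   13.4] lens [20.8  3.4 13.1] Fcradle [-0.62  0.07 -5.07] t 9.92 grip 0.0469
turn err [-0.0032  0.0015  0.0008]
tail [-108.8    2.6   14.3] lens [21.2  2.6 14.1] Fcradle [-1.31 -1.48 -4.82] t 10.02 grip 0.0464
turn err [-0.0018  0.001   0.0005]
```

View pics/h7.png

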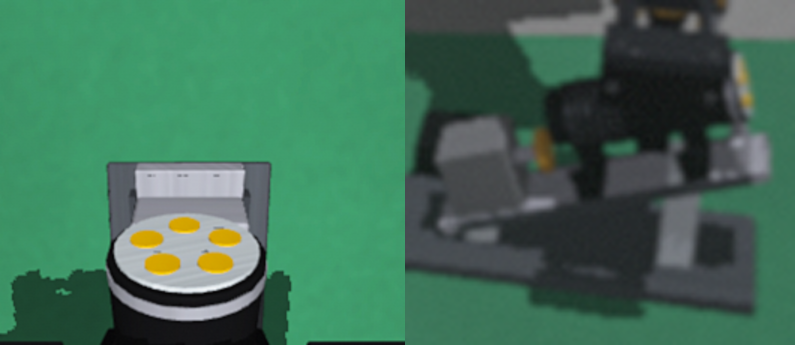

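```bash
python3 -m inch '[-0.03,0.012,0.01,0,0,0, -0.06,0.012,0.022,0,0,0, -0.06,0.012,0.022,0,0,0, -0.06,0.012,0.022,0,0,0]'>/dev/null; python3 st.py|head -1; for i in 1 2 3 4; do python3 -m inch '[-0.012,0,0.0043,0,0,0, -0.024,0,0.0086,0,0,0, -0.024,0,0.0086,0,0,0]'>/dev/null; python3 st.py|head -1; done
```

```text
tail [-114.3    1.8   14.7] lens [15.7  1.7 14.5] Fcradle [-1.76  0.12 -4.39] t 10.35 grip 0.0465
tail [-116.3    1.9   14.4] lens [13.7  1.8 14.2] Fcradle [-1.84  0.47 -3.34] t 10.6 grip 0.0461
tail [-118.2    1.8   14.4] lens [11.8  1.8 14.2] Fcradle [-1.76  1.06 -4.33] t 10.85 grip 0.0464
tail [-119.8    1.8   14.3] lens [10.2  1.7 14.2] Fcradle [ 0.68 -0.48 -3.74] t 11.1 grip 0.0464
tail [-121.7    1.8   14.4] lens [ 8.3  1.7 14.3] Fcradle [ 1.44  0.13 -2.95] t 11.35 grip 0.0464
```

```bash
for i in 1 2 3; do python3 -m inch '[-0.013,0,0.0047,0,0,0, -0.025,0,0.009,0,0,0, -0.025,0,0.009,0,0,0, -0.025,0,0.009,0,0,0]'>/dev/null; python3 st.py|head -1; done
```

```text
tail [-123.8    1.7   14.4] lens [ 6.2  1.7 14.4] Fcradle [ 3.25  0.57 -3.12] t 11.68 grip 0.0466
tail [-125.5    1.7   14.4] lens [ 4.5  1.7 14.4] Fcradle [ 5.01  0.86 -3.18] t 12.02 grip 0.0462
tail [-127.1    1.7   14.4] lens [ 2.9  1.6 14.5] Fcradle [ 6.65  2.01 -2.37] t 12.35 grip 0.0467
```

```bash
for i in 1 2; do python3 -m inch '[-0.007,0,0.0024,0,0,0, -0.014,0,0.005,0,0,0, -0.014,0,0.005,0,0,0, -0.014,0,0.005,0,0,0]'>/dev/null; python3 st.py|head -1; done;  python3 -m inch '[0,0,0,0,0,0, 0,0,0,0,0,0]' >/dev/null; python3 st.py
```

```text
tail [-128.1    1.7   14.3] lens [ 1.9  1.6 14.5] Fcradle [ 6.17  1.35 -2.77] t 12.68 grip 0.0464
tail [-128.9    1.7   14.4] lens [ 1.1  1.6 14.6] Fcradle [ 7.59  1.93 -2.16] t 13.02 grip 0.0465
tail [-128.9    1.7   14.4] lens [ 1.1  1.6 14.6] Fcradle [ 7.1   1.57 -2.64] t 13.18 grip 0.0463
turn err [-0.0012 -0.0012 -0.    ]
```

```bash
python3 -m inch '[-0.007,0,0.0024,0,0,0, -0.002,0,0.017,0,0,0, 0.005,0,0.037,0,0,0, 0.013,0,0.058,0,0,0, 0.021,0,0.079,0,0,0, 0.029,0,0.1,0,0,0, 0.034,0,0.114,0,0,0, 0.034,0,0.114,0,0,0, 0.034,0,0.114,0,0,0]'>/dev/null; python3 st.py; for i in 1 2; do python3 -m inch '[0.005,0,0.0145,0,0,0, 0.0095,0,0.0235,0,0,0, 0.0095,0,0.0235,0,0,0]'>/dev/null; python3 st.py|head -1; done
```

```text
tail [-1.291e+02 -1.000e-01  5.200e+00] lens [0.9 0.1 5.6] Fcradle [ 8.31  0.33 -3.56] t 13.93 grip 0.0468
turn err [ 0.0012 -0.0016  0.0005]
tail [-1.29e+02 -1.00e-01  3.20e+00] lens [1.  0.1 3.5] Fcradle [ 7.66 -0.02 -2.14] t 14.18 grip 0.0469
tail [-1.289e+02 -1.000e-01  1.200e+00] lens [1.1 0.1 1.5] Fcradle [ 8.08  0.03 -2.39] t 14.43 grip 0.0465
```

```bash
for i in 1 2 3; do python3 -m inch '[0.0043,0,0.0118,0,0,0, 0.0043,0,0.0118,0,0,0, 0.0043,0,0.0118,0,0,0]'>/dev/null; python3 st.py|head -1; done
```

```text
tail [-1.29e+02 -1.00e-01  2.00e-01] lens [1.  0.1 0.5] Fcradle [ 7.95  0.55 -3.44] t 14.68 grip 0.0467
tail [-1.291e+02  1.000e-01 -5.000e-01] lens [ 0.9  0.3 -0.2] Fcradle [7.07 0.88 0.04] t 14.93 grip 0.0466
tail [-129.1    0.2   -0.7] lens [ 0.9  0.5 -0.6] Fcradle [7.66 1.65 2.81] t 15.18 grip 0.0465
```

```bash
python3 -m inch '[0.012,0,-0.0043,0,0,0, 0.024,0,-0.0086,0,0,0, 0.036,0,-0.013,0,0,0, 0.036,0,-0.013,0,0,0, 0.036,0,-0.013,0,0,0]'>/dev/null; python3 st.py|head -1;  python3 -m inch '[0.008,0,-0.003,0,0,0, 0.008,0,-0.003,0,0,0, 0.008,0,-0.003,0,0,0]'>/dev/null; python3 st.py|head -1
```

```text
tail [-127.4    1.    -1.2] lens [ 2.6  1.1 -1.3] Fcradle [6.21 1.93 4.45] t 15.6 grip 0.0467
tail [-127.2    1.1   -1.3] lens [ 2.8  1.2 -1.4] Fcradle [6.08 1.55 4.3 ] t 15.85 grip 0.0466
```

```bash
for i in 1 2; do python3 -m inch '[0.012,0,-0.0043,0,0,0, 0.012,0,-0.0043,0,0,0, 0.012,0,-0.0043,0,0,0]'>/dev/null; python3 st.py|head -1; done; python3 -m inch '[0,0,0,0,0,0, 0,0,0,0,0,0, 0,0,0,0,0,0, 0,0,0,0,0,0, 0,0,0,0,0,0, 0,0,0,0,0,0, 0,0,0,0,0,0, 0,0,0,0,0,0]' 80; python3 st.py
```

```text
tail [-126.7    1.2   -1.3] lens [ 3.3  1.3 -1.6] Fcradle [4.45 1.9  5.35] t 16.1 grip 0.0464
tail [-126.2    1.2   -1.3] lens [ 3.8  1.4 -1.7] Fcradle [2.29 1.8  5.51] t 16.35 grip 0.0466
time: 17.02
position: [0.6, 0.2411, 0.1125]
tool_rot: [0.76, 0.65, -0.002, -0.001]
ft_force: [0.6, 0.1, 0.7]
grip_width: 0.0789
grip_force: 0.0
tail [-125.7    2.    -2.2] lens [ 4.3  1.9 -2.4] Fcradle [ 0.47 -0.55  0.61] t 17.02 grip 0.0789
turn err [-0.0022  0.0011  0.0004]
```

```bash
python3 -m inch '[0,0,-0.1,0,0,0, 0,0,-0.25,0,0,0, 0,0,-0.45,0,0,0, 0,0,-0.7,0,0,0, 0,0,-1,0,0,0]' 87 >/dev/null; python3 -m inch '[0,0,-0.5,0,0,0, 0,0,-1,0,0,0, -1,0,-1,0,0,0, -1,0,-1,0,0,0, -1,0,-1,0,0,0]'; python3 - <<'E'
from h import *
ims=[]
c=get_calibration("wrist");im=camera("wrist"); ims.append(cv2.resize(im[0:230,130:400],(540,460),interpolation=cv2.INTER_CUBIC))
im=camera("scene"); ims.append(cv2.resize(im[175:265,280:382],(520,460),interpolation=cv2.INTER_CUBIC))
cv2.imwrite("pics/h8.png",cv2.resize(np.hstack(ims),None,fx=.75,fy=.75)[:,:,::-1])
f=np.load("fit.npy"); 
print(((proj(c,cradle(f,[[.0044,0,0],[-.1256,0,0]]))-[130,0])*1.5).round())
E
```

```text
time: 17.85
position: [0.5877, 0.1571, 0.2755]
tool_rot: [0.761, 0.649, -0.002, 0.001]
ft_force: [-1.3, 0.4, -1.5]
grip_width: 0.0871
grip_force: 0.0
[[185.  63.]
 [186. 245.]]
```

View pics/h8.png

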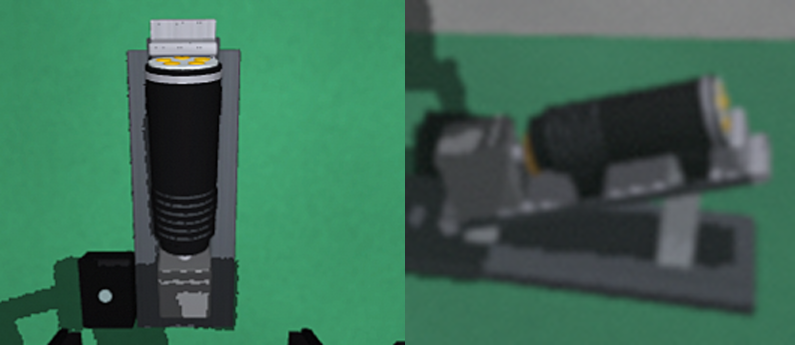

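```bash
python3 - <<'E'
from h import *
f=np.load("fit.npy"); c=get_calibration("scene"); im=camera("scene")
def body(lift):
    C=cyl(0,0); P=np.c_[C[:,2]-.1256,C[:,0],C[:,1]]; P[:,2]+=lift*(P[:,0]+.1256)/.13; return cradle(f,P)
out=[]
for l in (0,.010):
    v=cv2.resize(im[175:265,280:382],(510,450),interpolation=cv2.INTER_CUBIC).copy()
    h=cv2.convexHull(((proj(c,body(l))-[280,175])*5).astype(np.int32)); cv2.polylines(v,[h],True,(255,0,0),1); out.append(cv2.resize(v,(395,349)))
cv2.imwrite("pics/h9.png",np.hstack(out)[:,:,::-1])
E
```

```text
(no output)
```

View pics/h9.png

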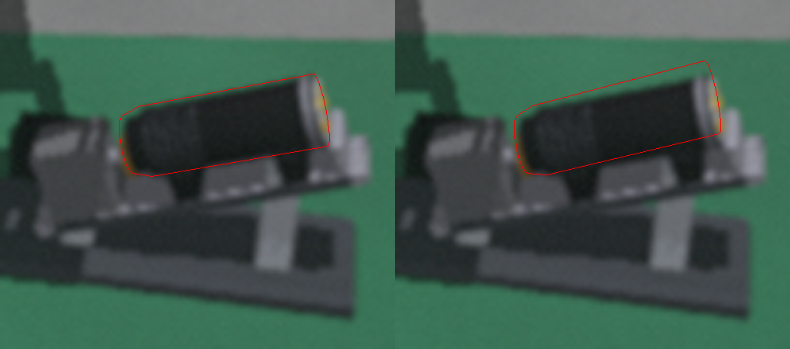

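The seated outline (left) matches the lamp exactly and the raised-lens outline (right) does not, so the lamp is fully down in both saddles with its lens behind the lip.

```bash
python3 -c "
from rig import *
print(hand_in())"
```

```text
the job is handed in; nothing more can be done
None
```

The round lamp lies in the sloping cradle, fully down in both saddles, with its lens behind the lip and its tail pressing the contact. It has been let go, and the job was handed in at about 18 s. The contact took about 10 N at most, and the arm never touched the square lamps or the carton.

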